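# Prise a press-fit microscope camera open evenly

### The arm

A 6-joint arm with a two-finger parallel gripper is mounted at the origin on the work surface. World frame = base frame: x ahead of the robot, y to its left, z up, the work surface at z = 0. Lengths are in m, angles in rad, forces in N, time in s.
With the tool pointing down it reaches from about 0.35 to 0.975 m from the base axis. Payload 4.9 kg.
Tool frame: the origin (TCP) lies between the finger pads; the fingertips stand 22 mm ahead of it and the grasp point (between the pads) lies 3 mm ahead of it; z points along the fingers, y is the line along which they close (so a half turn about z gives the same grasp; the last joint's range is limited). The gripper opens to 85 mm and grips with 20 to 120 N. Pads are 22 mm wide; open, the fingers measure 114 mm over their backs; the gripper's body (76 mm by 85 mm) begins 54 mm behind the grasp point. The pads swing forward as they close: fully open they stand 13 mm farther back than shut.
Start: joints at [1.156, 0.053, 1.613, -0, 1.476, -0.119], TCP at [0.182, 0.598, 0.253] pointing down, gripper open.
Joint ranges: [-3.01, 3.01], [-1.01, 2.22], [0.06, 2.58], [-1.02, 4.17], [0.09, 2.62], [-3.14, 3.14]. Speed limits (rad/s): [2.57, 2.57, 3.14, 3.14, 3.14, 3.14].

### API

Orientations are given as a unit quaternion [w, x, y, z].
In Python, from plant import state, grab_frame, get_calibration, job_done, recognise, regions_of gives the robot as it stands.
- The arm moves only by the tool apply_moves, never from a script. Its argument "targets" is a list of rows, each an object with "translation": the shift along the tool's x, y, z normalised to -1 to 1, where 1 is 100 mm, a list of three; "twist": the turn about the tool's z normalised to -1 to 1, where 1 is 0.1 rad; "hand": the opening, from 0 (shut) to 1 (fully open). A call has 1 to 8 rows; each row shifts and turns the commanded pose from where the row before left it, along the tool's axes as they then stand; what a row does not reach is not made up. A row lasts 1/10 s, in which the tool goes at most 50 mm and 8.59 degrees, less where a joint would pass 70% of its speed; a pose out of reach is approached as far as the arm can. A call with a number of a shift or a turn outside -1 to 1 is refused whole. A call with a gripper value outside its range is refused whole. The fingers move at their own pace and stop on an object; the grip force is fixed at half the most. Time passes only in rows, so rows that do not move let the fingers close. It gives the time, the measured TCP pose, the force, the opening and the grip force at its end, in the units of the state.
- state(): the state, without advancing time (a new reading comes with each control period).
- grab_frame(name): name is "scene" or "top" or "wrist"; returns the picture (384x512x3 uint8, red, green, blue); there is no depth.
- get_calibration(name): a dict with "camera_matrix" (3x3 intrinsics, pixels), "D" ([k1, k2, p1, p2, k3] as OpenCV has them; the pictures are not rectified), "pose" (4x4, takes a point from camera to world coordinates). Camera axes: x right, y up, looking along -z (the intrinsics and any distortion apply to the point x, -y, -z); pixel columns grow to the right and rows downward; lengths in m; the calibration is good to about 2 mm. A picture is of the moment at which its call begins: read the wrist's pose just before it. get_calibration takes no time and is no camera call; for the wrist camera it gives the pose at the moment of the call.
- job_done(): hands the job in; it is judged then, once.
Trained networks look in the newest picture that a camera, given by its name, has taken for a name from the list of things; names that differ only in an ending like _2 or _b are one class to them, and where a whole thing is asked for, a point or a joint stands for the part that bears it (a point fixed in the world has none). Each returns a list of dicts, best first, with "score" (0 to 1); they miss things now and then, are a little off and sometimes report something else, mostly with a low value. They report only what shows in the picture. A call takes as long as a camera call. They do not tell look-alikes from the thing itself.
- recognise(camera, query): "point" ([x, y, z] in m, in world coordinates, good to about 4 mm: the middle of the surface that is visible of it).
- regions_of(camera, query): "pixels" (384x512 bool, what is visible of it).
The state is a dict: "time": time; "joint_pos": joint angles; "joint_vel": joint speeds; "joint_efforts": joint torques, N m; "tool_pos": TCP position; "tool_rot": TCP orientation; "contact_force": force on the tool from outside, world axes, zero at the start; "ft_torque": the same for the moment, N m; "gripper_width": opening from 0.0 (shut) to 1.0 (fully open); "grasp_force": force on a finger pad.
Only numpy, scipy, OpenCV 4.12 (cv2) and the standard library are available. Lean on these libraries where they do the work, as an engineer would, in place of code of your own. Each camera call takes 0.05 s, during which the arm holds its last target. There are 200 camera calls.

### The job

Open the white microscope camera in the blue vice for sensor cleaning: work the orange wedge by turns into the pry slots on its sides nearest to and farthest from the robot, a little at a time and without ramming it, so that the front half rises evenly, never tipped more than 4.5 degrees, until it is loose on both sides; keep the fingers off the front half until then. Lay the wedge flat on the bench, lift the front half off by its black lens mount and set it upright in the middle of the blue mat. Leave the objective, puck and slide box where they are.

Things in the scene. Friction and masses are not known exactly. Their poses are not given: they have to be found in the camera images.
- camera: Fixed rear half of the camera (grey, 94 mm along own x, 112 mm along own y) clamped by its x faces in a blue vice. Origin on the bench under its centre, z up. The seam is a flat ledge 45 mm above the bench; the vice stays below it, its screw handle reaching x = -155 mm, its bed x = +103 mm. Its y sides face the robot and away from it. Sprung rubber lips near its four corners grip the inside of the front half.
- front: Loose front half: white box 90 (x) x 108 (y) x 30 mm with a black round lens mount, 31 mm in diameter and 18 mm high, on the middle of its top; about 0.18 kg. Origin at the centre of its lower rim, z up; at first the rim lies on the ledge, axes parallel to the rear half's. Raising one side takes 8 to 16 N; it stays up by friction, creeping down under 0.1 mm/s; 1.5 mm of sideways play.
- rim_near (a point): On the front half: middle of the lower rim on its +y side, towards the robot (x = 0, y = +54 mm, z = 0). Its height over the ledge (45 mm above the bench) is how far this side is raised. While the other side is worked it may sink back by some 60 % of that side's rise. From about 6.5 mm up a side jumps the last 3 mm by itself; once both have, the half rests loose on the lips, about 9 mm up.
- rim_far (a point): The same on the -y side (x = 0, y = -54 mm, z = 0). In the middle of both y sides a pry slot is cut up into the rim: 40 mm wide, its roof 4 mm above the rim (so 4 mm above the ledge at first), open to the outside, going in horizontally 23.5 mm from the outer face to a solid wall of the rear half.
- sill_near (a point): Outer edge of the aluminium sill on the rear half's +y side, on its top surface: camera x = 0, y = +64 mm, 45 mm above the bench. The sill is 44 mm wide along x and level with the ledge; it leads 10 mm inward to the front half's outer face and the pry slot: the wedge's flat underside can rest and slide on it.
- sill_far (a point): The same for the sill on the -y side (camera y = -64 mm).
- wedge: Orange plastic pry wedge, 128 mm long, 24 mm wide (along y), 0.06 kg, lying flat on the bench. Origin on its flat underside below the handle's middle; x points to the tip, z up. Handle: bar 16 mm thick from x = -50 to +50 mm. Blade: from x = +50 mm (16 mm thick) its top slopes evenly down to a 2 mm thick tip at x = +78 mm (0.5 mm per mm).
- wedge_tip (a point): Middle of the wedge's tip edge, on its underside (wedge x = +78 mm). With the underside on the sill the blade meets the slot's roof when the tip is about 4 mm inside the front half's outer face; each further mm raises that side 0.5 mm, up to 9.7 mm at the slot's end wall.
- mat: Thin blue mat fixed on the bench to the left or right of the camera, 170 x 170 mm, 4 mm thick. Origin below its centre, on the bench.
- objective: Bystander: steel microscope objective with a yellow ring, 26 mm in diameter, 46 mm high, standing beyond and to one side. Origin at the centre of its foot.
- puck: Bystander: dark red round specimen puck, 30 mm in diameter, 18 mm high, beyond and to the other side. Origin at the centre of its underside.
- slidebox: Bystander: closed pale slide box, 85 x 60 x 24 mm, straight beyond the vice. Origin at the centre of its underside.
Not all that is in view belongs to the job. Several things have the shape of the wedge; the one meant has the colours described above.

How it is judged:
On the way, in this order (a step that is already met when the one before it is completed fails the run):
1. The wedge, pushed into a pry slot, has raised one side by at least 2.5 mm (contact force between wedge and front above 0.3 N and z of any of rim_near, rim_far in the frame of camera above 0.0475 m), for 0.1 s.
2. Both sides are raised at least 7 mm with the front half still over the rear half: it is loose (z of each of rim_near, rim_far in the frame of camera above 0.052 m and horizontal distance between front and camera below 0.015 m), for 0.2 s.
3. The front half stands on the mat (horizontal distance between front and mat below 0.045 m and height (world z) of front below 0.008 m), for 0.2 s.
At the end, for the whole second after the job is handed in: The front half stands upright (within 3 degrees) and still on the mat, its centre within 45 mm of the mat's; the wedge lies flat and still on bench or mat; objective (standing), puck and slide box are within 15 mm of where they were (all of step 3 and height (world z) of front above 0.001 m and angle between front's own z axis and vertical below 0.05 rad and linear speed of each of front, wedge below 0.02 m/s and height (world z) of wedge below 0.006 m and angle between wedge's own z axis and vertical below 0.1 rad and distance of each of objective, puck, slidebox from where it was at the start of the episode below 0.015 m and angle between objective's own z axis and vertical below 0.15 rad); the robot touches nothing.
It fails at once if The front half is tipped more than 4.5 degrees (0.0785 rad) on the rear half while either side is raised less than 6 mm (angle between front's own z axis and vertical above 0.0785 rad and horizontal distance between front and camera below 0.015 m and z of any of rim_near, rim_far in the frame of camera below 0.051 m).
It fails at once if The fingers press on the front half (over 1 N) while either side is raised less than 6 mm (contact force between the fingers and front above 1 N and horizontal distance between front and camera below 0.015 m and z of any of rim_near, rim_far in the frame of camera below 0.051 m).
It fails at once if The wedge is rammed: more than 60 N between wedge and rear half, or wedge and front half (contact force between wedge and camera above 60 N or contact force between wedge and front above 60 N).
It fails at once if A bystander is moved more than 15 mm (distance of any of objective, puck, slidebox from where it was at the start of the episode above 0.015 m).
It also fails if it takes over 72 s, if anything falls off the work surface, if the arm or the gripper's body presses on something with over 40 N, if the wrist force passes 120 N, or if a joint passes its speed limit or range.

## Working session

There is one attempt and no reset: what is moved stays moved. The work goes in short steps, Python scripts to look and compute and a tool call to move; the robot and the scene stay as the last step left them, time stands still between calls to the robot, and variables do not carry over. Pictures are saved under pics/ and viewed, at most 12 in all, crops included, and the job is handed in when it is done.

Besides the shell and the picture viewer there is one more tool, called after "Call:" as name([rows], argument=value, ...), one row to a line, values as JSON. apply_moves: Moves the arm, as the interface text tells. Its arguments: {"type":"object","properties":{"targets":{"type":"array"}},"required":["targets"]}

```bash
ls; mkdir -p pics; python3 - <<'E'
from plant import *
import cv2,numpy as np
s=state();print(s['time'],s['tool_pos'],s['tool_rot'],s['gripper_width'])
for c in ['scene','top']:
    im=grab_frame(c);cv2.imwrite(f'pics/{c}0.png',im[:,:,::-1])
    k=get_calibration(c);print(c,np.round(k['camera_matrix'],1).tolist(),np.round(k['D'],3),np.round(k['pose'],3).tolist())
    for q in ['camera','front','wedge','mat','objective','puck','slidebox','sill_near','rim_near','sill_far']:
        print(q,[(round(r['score'],2),np.round(r['point'],3).tolist()) for r in recognise(c,q)][:4])
E
```

```text
pics
0.0 [0.1819503  0.59732128 0.25207223] [-2.56564065e-04  1.47347046e-01  9.89084324e-01 -9.91530957e-04] 0.9974957553538107
scene [[367.6, 0.0, 252.0], [0.0, 367.6, 195.9], [0.0, 0.0, 1.0]] [0.015 0.    0.    0.    0.   ] [[0.362, -0.767, 0.53, 1.103], [0.932, 0.297, -0.208, -0.129], [0.002, 0.569, 0.822, 0.85], [0.0, 0.0, 0.0, 1.0]]
camera [(0.64, [0.564, -0.08, 0.03]), (0.21, [0.561, -0.025, 0.074])]
front [(0.6, [0.566, -0.025, 0.078])]
wedge [(0.85, [0.498, 0.34, 0.019]), (0.67, [0.62, 0.442, 0.016]), (0.64, [0.465, 0.48, 0.018])]
mat [(0.79, [0.496, -0.326, 0.003])]
objective [(0.67, [0.777, 0.204, 0.036])]
puck [(0.65, [0.778, -0.22, 0.019])]
slidebox [(0.71, [0.563, -0.032, 0.077]), (0.62, [0.799, -0.006, 0.025]), (0.58, [0.494, 0.34, 0.018])]
sill_near [(0.95, [0.567, -0.077, 0.032]), (0.29, [0.495, 0.34, 0.018])]
rim_near [(0.97, [0.564, -0.031, 0.075])]
sill_far [(0.96, [0.569, -0.076, 0.029])]
top [[458.2, 0.0, 257.6], [0.0, 458.2, 194.8], [0.0, 0.0, 1.0]] [-0.156  0.     0.     0.     0.   ] [[-0.029, 0.998, -0.056, 0.541], [-0.999, -0.03, -0.017, 0.072], [-0.019, 0.055, 0.998, 1.368], [0.0, 0.0, 0.0, 1.0]]
camera [(0.78, [0.553, -0.065, 0.028])]
front [(0.97, [0.553, -0.028, 0.078])]
wedge [(0.77, [0.617, 0.442, 0.018]), (0.69, [0.446, 0.198, 0.018]), (0.66, [0.552, -0.06, 0.03]), (0.6, [0.492, 0.34, 0.018])]
mat [(0.76, [0.487, -0.324, 0.002]), (0.61, [0.49, 0.338, 0.016])]
objective [(0.64, [0.768, 0.206, 0.037])]
puck [(0.39, [0.765, -0.215, 0.019])]
slidebox [(0.94, [0.792, -0.006, 0.025])]
sill_near [(0.92, [0.55, -0.062, 0.03])]
rim_near [(0.86, [0.552, -0.032, 0.078])]
sill_far [(0.81, [0.552, -0.06, 0.033])]
```

View pics/top0.png

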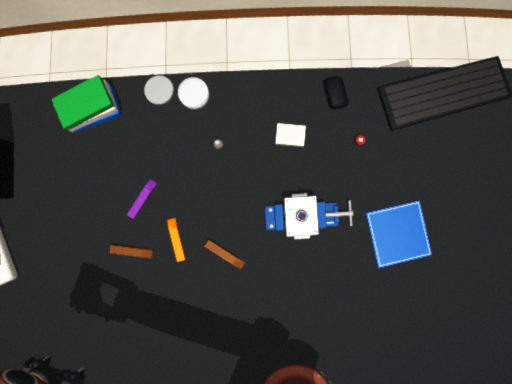

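View pics/scene0.png

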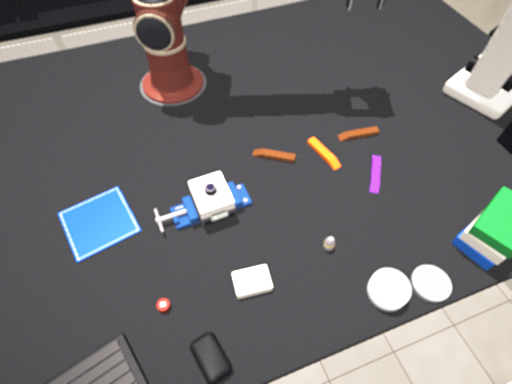

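Candidates in the top picture are purple (141,198), brown (130,252) and (224,254), and orange (176,240). The orange one fits the description. The handle and mat lie to the right, so camera x is roughly world +y and its near side is at world -x.

```bash
cat > h.py <<'E'
from plant import *
import cv2,numpy as np
from scipy.spatial.transform import Rotation as R
def px2w(k,uv,z):
    K=np.array(k['camera_matrix']);D=np.array(k['D']);P=np.array(k['pose'])
    n=cv2.undistortPoints(np.array(uv,float).reshape(-1,1,2),K,D).reshape(-1,2)
    d=np.c_[n[:,0],-n[:,1],-np.ones(len(n))]@P[:3,:3].T
    return P[:3,3]+d*((z-P[2,3])/d[:,2])[:,None]
def w2px(k,p):
    K=np.array(k['camera_matrix']);D=np.array(k['D']);P=np.array(k['pose'])
    c=(np.atleast_2d(p)-P[:3,3])@P[:3,:3]; c=c*[1,-1,-1]
    return cv2.projectPoints(c,np.zeros(3),np.zeros(3),K,D)[0].reshape(-1,2)
def rect(k,mask,z):
    "min area rect of largest blob in world at height z: centre, sizes, yaw of long axis"
    n,l,s,_=cv2.connectedComponentsWithStats(mask.astype(np.uint8));i=1+np.argmax(s[1:,4])
    v,u=np.where(l==i);w=px2w(k,np.c_[u,v],z)[:,:2]
    (c,sz,a)=cv2.minAreaRect((w*1000).astype(np.float32))
    if sz[0]<sz[1]: sz=sz[::-1];a+=90
    return np.round(c,1),np.round(sz,1),round(a%180,1)
E
python3 - <<'E'
from h import *
ims={}
for c in ['top','scene']:
    im=cv2.imread(f'pics/{c}0.png');k=get_calibration(c)
    hsv=cv2.cvtColor(im,cv2.COLOR_BGR2HSV);H,S,V=cv2.split(hsv)
    o=(H>10)&(H<25)&(S>180)&(V>190)
    m=(H>95)&(H<120)&(S>120)&(V>120)
    n=w2px(k,[[0.553,-0.028,0.075]])[0]
    w=(S<70)&(V>150);b=np.zeros_like(w);x,y=n.astype(int);b[y-32:y+32,x-32:x+32]=1
    grab_frame(c)
    f=regions_of(c,'front');mm=regions_of(c,'mat')
    print(c,'wedge0',rect(k,o,0.0),'wedge.016',rect(k,o,0.016),'front',rect(k,w&b,.075), 'frontnet',rect(k,f[0]['pixels'],.075),'mat',rect(k,m,.004),rect(k,mm[0]['pixels'],.004))
    p=w2px(k,[[0.492,0.34,0.01]])[0].astype(int)
    ims[c]=cv2.resize(im[p[1]-32:p[1]+32,p[0]-32:p[0]+32],(390,390),interpolation=cv2.INTER_CUBIC)
    ims[c+'f']=cv2.resize(im[y-32:y+32,x-45:x+45],(400,200*64//90*2),interpolation=cv2.INTER_CUBIC)
cv2.imwrite('pics/crop1.png',np.vstack([cv2.resize(np.hstack([ims['top'],ims['scene']]),(600,300)),cv2.resize(np.hstack([ims['topf'],ims['scenef']]),(600,220))]))
E
```

```text
top wedge0 (array([490.4, 346.9]), array([128.4,  26.4]), 12.1) wedge.016 (array([491. , 343.7]), array([126.8,  26.1]), 12.1) front (array([550.1, -27.3]), array([124.1,  93.1]), 178.3) frontnet (array([551.7, -25.5]), array([107.9,  91.3]), 1.5) mat (array([ 487.9, -324.2]), array([172. , 170.8]), 101.5) (array([ 490.1, -325.3]), array([172.8, 171.5]), 10.8)
scene wedge0 (array([486.2, 339. ]), array([127.9,   9.6]), 10.7) wedge.016 (array([497.8, 330.2]), array([125.5,   9.4]), 10.7) front (array([564.1, -28.4]), array([145.1,  98.1]), 1.4) frontnet (array([558.9, -28.1]), array([125.9,  93.2]), 1.6) mat (array([ 485.7, -326.6]), array([149. , 147.1]), 101.1) (array([ 486.8, -327.2]), array([173. , 169.4]), 11.8)
```

View pics/crop1.png

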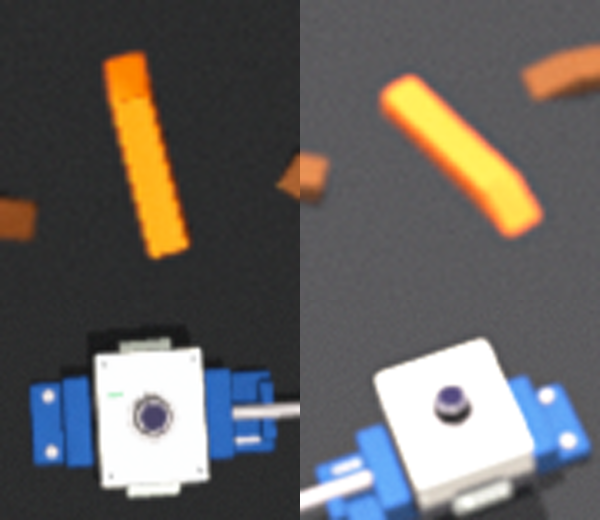

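The top-left crop (about (125,160)) shows the orange wedge with its darker sloped blade at the upper end, so the tip points away from the robot at a yaw of about 12°. In the lower crops the camera sits square, with a yaw of about 1.5°. I'll go and grasp the wedge.

Call:
apply_moves([
  {"translation": [-0.42,-0.18,0.15],"twist": 0,"hand": 1},
  {"translation": [-0.42,-0.18,0.15],"twist": 0,"hand": 1},
  {"translation": [-0.42,-0.18,0.15],"twist": 0,"hand": 1},
  {"translation": [-0.42,-0.18,0.15],"twist": 0,"hand": 1},
  {"translation": [-0.42,-0.18,0.15],"twist": 0,"hand": 1},
  {"translation": [-0.42,-0.18,0.15],"twist": 0,"hand": 1},
  {"translation": [-0.42,-0.18,0.15],"twist": 0,"hand": 1},
  {"translation": [-0.42,-0.18,0.15],"twist": 0,"hand": 1},
])

```text
time: 2.2
tool_pos: [0.4629, 0.3608, 0.133]
tool_rot: [0.0, 0.147, 0.989, 0.0]
contact_force: [0.9, 0.7, 0.2]
gripper_width: 0.994
grasp_force: 0.0
```

Call:
apply_moves([
  {"translation": [-0.3,-0.11,0.3],"twist": 0,"hand": 1},
  {"translation": [0,0,0],"twist": -0.1,"hand": 1},
  {"translation": [0,0,0],"twist": -0.1,"hand": 1},
  {"translation": [0,0,0],"twist": -0.1,"hand": 1},
  {"translation": [0,0,0],"twist": -0.1,"hand": 1},
  {"translation": [0,0,0],"twist": -0.1,"hand": 1},
  {"translation": [0,0,0],"twist": 0,"hand": 1},
])

```text
time: 2.9
tool_pos: [0.4869, 0.3437, 0.1041]
tool_rot: [0.001, 0.122, 0.993, 0.0]
contact_force: [-0.3, -0.2, -1.5]
gripper_width: 0.996
grasp_force: 0.0
```

```bash
cat >> h.py <<'E'
def st(tx=None):
    s=state();q=s['tool_rot'];r=R.from_quat([q[1],q[2],q[3],q[0]]).as_matrix()
    print('t',round(s['time'],2),'p',np.round(np.array(s['tool_pos'])*1000,1),'yaw',round(np.degrees(np.arctan2(r[1,1],r[0,1])),2),'F',np.round(s['contact_force'],1),'w',round(s['gripper_width'],3),'g',round(s['grasp_force'],1),'zt',np.round(r[:,2],3))
    if tx is not None: print('tool delta',np.round((np.array(tx)-s['tool_pos'])@r*10,3))
    return s,r
E
python3 - <<'E'
from h import *
st([.487,.343,.025])
k=get_calibration('wrist');im=grab_frame('wrist')
hsv=cv2.cvtColor(im,cv2.COLOR_RGB2HSV);H,S,V=cv2.split(hsv)
o=(H>8)&(H<26)&(S>150)&(V>140)
for z in (0,.008,.016):print(rect(k,o,z))
cv2.imwrite('pics/w1.png',im[:,:,::-1])
E
```

```text
t 2.9 p [486.9 343.7 104.1] yaw 76.0 F [-0.3 -0.2 -1.5] w 0.996 g 0.0 zt [ 0.001  0.001 -1.   ]
tool delta [-0.002 -0.007  0.791]
(array([447.9, 198.8]), array([113.3,  31.6]), 56.0)
(array([446.9, 204.6]), array([109.2,  30.4]), 56.0)
(array([445.9, 210.3]), array([105.2,  29.3]), 56.0)
```

View pics/w1.png

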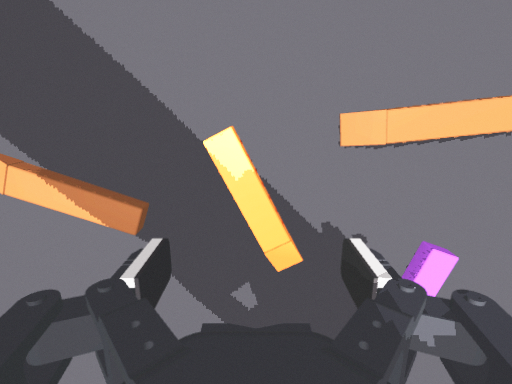

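The wrist picture shows the orange wedge at (252,198), its sloped tip at (285,258), and dull brown look-alikes at (430,120) and (75,195). One twist unit is 0.1 rad, so the remaining 26° is 4.55 units.

Call:
apply_moves([
  {"translation": [0,0,0],"twist": -1,"hand": 1},
  {"translation": [0,0,0],"twist": -1,"hand": 1},
  {"translation": [0,0,0],"twist": -1,"hand": 1},
  {"translation": [0,0,0],"twist": -1,"hand": 1},
  {"translation": [0,0,0],"twist": -0.55,"hand": 1},
  {"translation": [0,0,0],"twist": 0,"hand": 1},
])

```text
time: 3.55
tool_pos: [0.487, 0.3431, 0.1035]
tool_rot: [0.0, -0.104, 0.995, 0.0]
contact_force: [0.6, 0.4, 0.3]
gripper_width: 0.999
grasp_force: 0.0
```

```bash
python3 - <<'E'
from h import *
st([.487,.343,.025])
k=get_calibration('wrist');im=grab_frame('wrist')
hsv=cv2.cvtColor(im,cv2.COLOR_RGB2HSV);H,S,V=cv2.split(hsv)
o=(H>8)&(H<28)&(S>150)&(V>140)
n,l,s,c=cv2.connectedComponentsWithStats(o.astype(np.uint8))
for i in range(1,n):
    if s[i,4]>1000: print(c[i].round(),s[i],[rect(k,l==i,z) for z in (0,.016)])
E
```

```text
t 3.55 p [487.  343.1 103.5] yaw 102.0 F [0.6 0.4 0.3] w 0.999 g 0.0 zt [ 0.  0. -1.]
tool delta [ 0.    -0.001  0.785]
[ 89. 119.] [   8   21  139  159 2565] [(array([445.6, 194.4]), array([126.7,  30. ]), 54.5), (array([443.7, 204. ]), array([117.6,  27.9]), 54.5)]
```

Call:
apply_moves([
  {"translation": [0,0,0.4],"twist": 0,"hand": 1},
  {"translation": [0,0,0.25],"twist": 0,"hand": 1},
  {"translation": [0,0,0.1],"twist": 0,"hand": 1},
  {"translation": [0,0,0.03],"twist": 0,"hand": 1},
  {"translation": [0,0,0],"twist": 0,"hand": 0},
  {"translation": [0,0,0],"twist": 0,"hand": 0},
  {"translation": [0,0,0],"twist": 0,"hand": 0},
  {"translation": [0,0,0],"twist": 0,"hand": 0},
])

```text
time: 4.4
tool_pos: [0.4878, 0.3433, 0.0265]
tool_rot: [0.001, -0.104, 0.995, 0.0]
contact_force: [0.6, 0.8, -0.4]
gripper_width: 0.328
grasp_force: 0.0
```

Call:
apply_moves([
  {"translation": [0,0,0],"twist": 0,"hand": 0},
  {"translation": [0,0,0],"twist": 0,"hand": 0},
  {"translation": [0,0,0],"twist": 0,"hand": 0},
])

```text
time: 4.7
tool_pos: [0.488, 0.3434, 0.0266]
tool_rot: [0.001, -0.104, 0.995, 0.0]
contact_force: [0.1, 0.4, 5.7]
gripper_width: 0.26
grasp_force: 60.5
```

Call:
apply_moves([
  {"translation": [0,0,-0.3],"twist": 0,"hand": 0},
  {"translation": [0.32,-0.35,-0.1],"twist": 0,"hand": 0},
  {"translation": [0.32,-0.35,-0.1],"twist": 0,"hand": 0},
  {"translation": [0.32,-0.35,-0.08],"twist": 0,"hand": 0},
  {"translation": [0.32,-0.35,0],"twist": 0,"hand": 0},
  {"translation": [0.08,-0.4,0],"twist": 0,"hand": 0},
  {"translation": [0.08,-0.4,0],"twist": 0,"hand": 0},
  {"translation": [0.08,-0.4,0],"twist": 0,"hand": 0},
])

```text
time: 5.5
tool_pos: [0.3915, 0.0556, 0.0829]
tool_rot: [0.0, -0.105, 0.995, -0.0]
contact_force: [1.2, -0.5, -0.4]
gripper_width: 0.257
grasp_force: 59.8
```

Call:
apply_moves([
  {"translation": [0.08,-0.4,0],"twist": 0,"hand": 0},
  {"translation": [0,-0.4,0],"twist": 0,"hand": 0},
  {"translation": [0,0,0],"twist": 1,"hand": 0},
  {"translation": [0,0,0],"twist": 0.83,"hand": 0},
  {"translation": [0,0,0],"twist": 0,"hand": 0},
])

```text
time: 6.0
tool_pos: [0.4007, -0.0233, 0.0828]
tool_rot: [-0.001, -0.013, 1.0, 0.0]
contact_force: [-0.0, -0.4, -0.5]
gripper_width: 0.262
grasp_force: 59.8
```

```bash
python3 - <<'E'
from h import *
st([.551-.148,-.031,.084])
a=[]
for c in ['top','scene']:
    im=grab_frame(c);k=get_calibration(c)
    p=w2px(k,[[0.50,-0.03,0.05]])[0].astype(int)
    # predicted outlines: front top face and sill corners
    C=np.array([.551,-.027]);Y=np.array([-np.cos(np.radians(1.5)),-np.sin(np.radians(1.5))]);X=np.array([-Y[1]*-1,0])
    X=np.array([Y[1],-Y[0]])
    im=np.ascontiguousarray(im[:,:,::-1]);big=cv2.resize(im[p[1]-50:p[1]+50,p[0]-50:p[0]+50],(400,400),interpolation=cv2.INTER_CUBIC)
    for (hx,hy,z,col) in [(45,54,.075,(0,0,255)),(22,64,.045,(0,255,0))]:
        q=[[*(C+X*sx*hx/1000+Y*sy*hy/1000),z] for sx,sy in((1,1),(1,-1),(-1,-1),(-1,1))]
        u=(w2px(k,q)-p+50+.5)*4
        cv2.polylines(big,[u.astype(int)],True,col,1)
    a.append(big)
cv2.imwrite('pics/c2.png',np.hstack(a))
E
```

```text
t 6.0 p [400.7 -23.3  82.8] yaw 91.45 F [-0.  -0.4 -0.5] w 0.262 g 59.8 zt [-0.001  0.    -1.   ]
tool delta [-0.021 -0.078 -0.012]
```

View pics/c2.png

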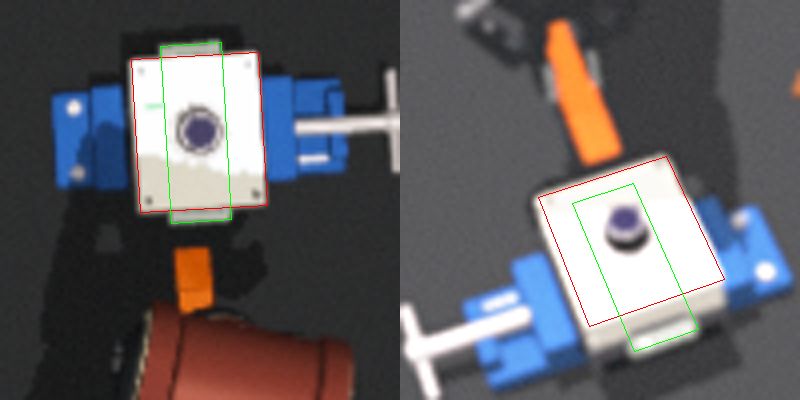

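The green and red overlays match in both views: in the top one the front's near edge is at row 212 and the sill edge at row 222. The pose is therefore good, and the wedge needs 8 mm to the right.

Call:
apply_moves([
  {"translation": [0,-0.08,0],"twist": 0,"hand": 0},
  {"translation": [-0.22,0,0.07],"twist": 0,"hand": 0},
  {"translation": [0,0,0.03],"twist": 0,"hand": 0},
  {"translation": [0,0,0.01],"twist": 0,"hand": 0},
  {"translation": [0,0,0],"twist": 0,"hand": 0},
])

```text
time: 6.6
tool_pos: [0.4227, -0.0302, 0.072]
tool_rot: [-0.001, -0.013, 1.0, 0.0]
contact_force: [0.3, 0.8, -0.4]
gripper_width: 0.258
grasp_force: 59.8
```

```bash
python3 -c "
from h import *
st()"
```

```text
t 6.6 p [422.7 -30.2  72. ] yaw 91.54 F [ 0.3  0.8 -0.4] w 0.258 g 59.8 zt [-0.001  0.    -1.   ]
```

Call:
apply_moves([
  {"translation": [0,0,0.005],"twist": 0,"hand": 0},
  {"translation": [0,0,0.005],"twist": 0,"hand": 0},
  {"translation": [0,0,0],"twist": 0,"hand": 0},
])

```text
time: 6.9
tool_pos: [0.4234, -0.0304, 0.0716]
tool_rot: [0.0, -0.013, 1.0, -0.0]
contact_force: [0.1, 1.2, -0.1]
gripper_width: 0.261
grasp_force: 59.8
```

Call:
apply_moves([
  {"translation": [-0.03,0,0.003],"twist": 0,"hand": 0},
  {"translation": [-0.03,0,0],"twist": 0,"hand": 0},
  {"translation": [0,0,0],"twist": 0,"hand": 0},
])

```text
time: 7.2
tool_pos: [0.4301, -0.0303, 0.0714]
tool_rot: [0.0, -0.013, 1.0, -0.0]
contact_force: [0.9, 0.1, 1.2]
gripper_width: 0.261
grasp_force: 59.9
```

Call:
apply_moves([
  {"translation": [-0.02,0,0],"twist": 0,"hand": 0},
  {"translation": [-0.01,0,0],"twist": 0,"hand": 0},
])

```text
time: 7.4
tool_pos: [0.4328, -0.0302, 0.0713]
tool_rot: [0.0, -0.013, 1.0, -0.0]
contact_force: [0.0, -0.2, 2.3]
gripper_width: 0.258
grasp_force: 60.0
```

Call:
apply_moves([
  {"translation": [-0.02,0,0],"twist": 0,"hand": 0},
  {"translation": [0,0,0],"twist": 0,"hand": 0},
])

```text
time: 7.6
tool_pos: [0.4342, -0.0301, 0.0711]
tool_rot: [-0.001, -0.013, 1.0, 0.0]
contact_force: [-3.5, -0.2, 4.5]
gripper_width: 0.262
grasp_force: 60.3
```

Call:
apply_moves([
  {"translation": [-0.02,0,0],"twist": 0,"hand": 0},
  {"translation": [0,0,0],"twist": 0,"hand": 0},
])

```text
time: 7.8
tool_pos: [0.4354, -0.03, 0.0709]
tool_rot: [-0.002, -0.013, 1.0, 0.0]
contact_force: [-6.3, -0.5, 6.9]
gripper_width: 0.262
grasp_force: 60.7
```

Call:
apply_moves([
  {"translation": [-0.02,0,0],"twist": 0,"hand": 0},
  {"translation": [-0.02,0,0],"twist": 0,"hand": 0},
  {"translation": [0,0,0],"twist": 0,"hand": 0},
])

```text
time: 8.1
tool_pos: [0.4397, -0.0299, 0.0711]
tool_rot: [-0.001, -0.013, 1.0, 0.0]
contact_force: [-4.7, -0.7, 6.8]
gripper_width: 0.262
grasp_force: 60.6
```

```bash
cat >> h.py <<'E'
def seam(tag,view=False):
    s,r=st()
    out=[]
    for c in ['top','scene']:
        im=grab_frame(c);k=get_calibration(c)
        print(c,[(round(x['score'],2),np.round(np.array(x['point'])*1000,1)) for x in recognise(c,'front')][:1])
E
python3 -c "
from h import *
seam(1)"
```

```text
t 8.1 p [439.7 -29.9  71.1] yaw 91.51 F [-4.7 -0.7  6.8] w 0.262 g 60.6 zt [-0.002  0.    -1.   ]
top [(0.76, array([552.8, -27.3,  75.4]))]
scene [(0.67, array([563.8, -24.9,  77.2]))]
```

Call:
apply_moves([
  {"translation": [-0.02,0,0],"twist": 0,"hand": 0},
  {"translation": [-0.015,0,0],"twist": 0,"hand": 0},
  {"translation": [0,0,0],"twist": 0,"hand": 0},
  {"translation": [0,0,0],"twist": 0,"hand": 0},
])

```text
time: 8.7
tool_pos: [0.443, -0.0298, 0.071]
tool_rot: [-0.002, -0.013, 1.0, 0.0]
contact_force: [-7.4, 0.1, 8.1]
gripper_width: 0.26
grasp_force: 60.8
```

```bash
python3 - <<'E'
from h import *
st()
im=grab_frame('scene');k=get_calibration('scene');a=cv2.imread('pics/scene0.png');b=im[:,:,::-1]
p=w2px(k,[[0.551,-0.027,0.07]])[0].astype(int)
f=lambda i:cv2.resize(i[p[1]-35:p[1]+45,p[0]-40:p[0]+40],(400,400),interpolation=cv2.INTER_CUBIC)
cv2.imwrite('pics/c3.png',np.hstack([f(a),f(b)]))
E
```

```text
t 8.7 p [443.  -29.8  71. ] yaw 91.51 F [-7.4  0.1  8.1] w 0.26 g 60.8 zt [-0.003  0.    -1.   ]
```

View pics/c3.png

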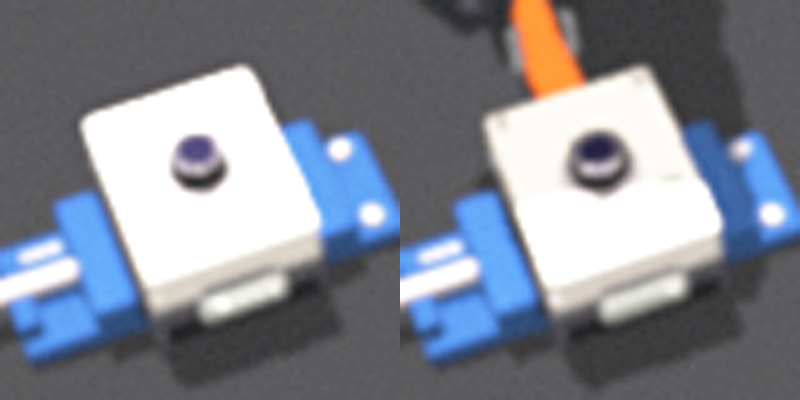

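The front's near edge (top of the right crop, around (570,80)) has risen slightly and the far sill is clear. I'll withdraw and circle to the far side.

Call:
apply_moves([
  {"translation": [0.2,0,0],"twist": 0,"hand": 0},
  {"translation": [0.2,0,0],"twist": 0,"hand": 0},
  {"translation": [-0.007,0.148,-0.1],"twist": 1,"hand": 0},
  {"translation": [-0.007,0.148,-0.1],"twist": 1,"hand": 0},
  {"translation": [-0.007,0.148,0],"twist": 1,"hand": 0},
  {"translation": [-0.007,0.148,0],"twist": 1,"hand": 0},
  {"translation": [-0.007,0.148,0],"twist": 1,"hand": 0},
  {"translation": [-0.007,0.148,0],"twist": 1,"hand": 0},
])

```text
time: 9.55
tool_pos: [0.4272, 0.0543, 0.0904]
tool_rot: [-0.0, 0.285, 0.959, 0.0]
contact_force: [0.5, -0.4, -0.9]
gripper_width: 0.263
grasp_force: 59.8
```

Call:
apply_moves([
  {"translation": [-0.007,0.148,0],"twist": 1,"hand": 0},
  {"translation": [-0.007,0.148,0],"twist": 1,"hand": 0},
  {"translation": [-0.007,0.148,0],"twist": 1,"hand": 0},
  {"translation": [-0.007,0.148,0],"twist": 1,"hand": 0},
  {"translation": [-0.007,0.148,0],"twist": 1,"hand": 0},
  {"translation": [-0.007,0.148,0],"twist": 1,"hand": 0},
  {"translation": [-0.007,0.148,0],"twist": 1,"hand": 0},
  {"translation": [-0.007,0.148,0],"twist": 1,"hand": 0},
])

```text
time: 10.35
tool_pos: [0.5229, 0.1192, 0.0901]
tool_rot: [-0.0, 0.636, 0.772, -0.0]
contact_force: [-0.4, 0.1, -0.9]
gripper_width: 0.264
grasp_force: 59.8
```

```bash
cat >> h.py <<'E'
C=np.array([.551,-.027])
def pol():
    s,r=st();d=np.array(s['tool_pos'][:2])-C
    print('radius',round(np.hypot(*d)*1000,1),'ang',round(np.degrees(np.arctan2(d[1],d[0])),2),'toolx ang',round(np.degrees(np.arctan2(r[1,0],r[0,0])),2))
E
python3 -c "
from h import *
pol()"
```

```text
t 10.35 p [522.9 119.2  90.1] yaw 11.07 F [-0.4  0.1 -0.9] w 0.264 g 59.8 zt [-0.001  0.    -1.   ]
radius 148.8 ang 100.89 toolx ang 101.07
```

Call:
apply_moves([
  {"translation": [-0.007,0.148,0],"twist": 1,"hand": 0},
  {"translation": [-0.007,0.148,0],"twist": 1,"hand": 0},
  {"translation": [-0.007,0.148,0],"twist": 1,"hand": 0},
  {"translation": [-0.007,0.148,0],"twist": 1,"hand": 0},
  {"translation": [-0.007,0.148,0],"twist": 1,"hand": 0},
  {"translation": [-0.007,0.148,0],"twist": 1,"hand": 0},
  {"translation": [-0.007,0.148,0],"twist": 1,"hand": 0},
  {"translation": [-0.007,0.148,0],"twist": 1,"hand": 0},
])

```text
time: 11.15
tool_pos: [0.6361, 0.0957, 0.0899]
tool_rot: [-0.0, 0.886, 0.464, -0.0]
contact_force: [-0.3, -1.0, -1.2]
gripper_width: 0.262
grasp_force: 59.8
```

Call:
apply_moves([
  {"translation": [-0.007,0.148,0],"twist": 1,"hand": 0},
  {"translation": [-0.007,0.148,0],"twist": 1,"hand": 0},
  {"translation": [-0.007,0.148,0],"twist": 1,"hand": 0},
  {"translation": [-0.007,0.148,0],"twist": 1,"hand": 0},
  {"translation": [-0.007,0.148,0],"twist": 1,"hand": 0},
  {"translation": [-0.007,0.148,0],"twist": 1,"hand": 0},
  {"translation": [-0.007,0.148,0],"twist": 1,"hand": 0},
  {"translation": [-0.007,0.148,0],"twist": 1,"hand": 0},
])

```text
time: 11.95
tool_pos: [0.6982, -0.0018, 0.0898]
tool_rot: [-0.0, 0.997, 0.082, -0.0]
contact_force: [-0.4, -0.5, -1.2]
gripper_width: 0.263
grasp_force: 59.8
```

Call:
apply_moves([
  {"translation": [-0.007,0.148,0],"twist": 1,"hand": 0},
  {"translation": [0,0.059,0],"twist": 0.4,"hand": 0},
  {"translation": [-0.24,0,0.14],"twist": 0,"hand": 0},
  {"translation": [0,0,0.05],"twist": 0,"hand": 0},
  {"translation": [0,0,0],"twist": 0,"hand": 0},
])

```text
time: 12.45
tool_pos: [0.6759, -0.0226, 0.071]
tool_rot: [-0.0, 1.0, 0.014, -0.001]
contact_force: [-0.3, 0.1, -0.1]
gripper_width: 0.258
grasp_force: 59.9
```

```bash
python3 -c "
from h import *
pol()"
```

```text
t 12.45 p [675.9 -22.6  71. ] yaw -88.41 F [-0.3  0.1 -0.1] w 0.258 g 59.9 zt [-0.001  0.    -1.   ]
radius 125.0 ang 2.04 toolx ang 1.59
```

Call:
apply_moves([
  {"translation": [-0.03,0,0.003],"twist": 0,"hand": 0},
  {"translation": [-0.03,0,0],"twist": 0,"hand": 0},
  {"translation": [-0.01,0,0],"twist": 0,"hand": 0},
])

```text
time: 12.75
tool_pos: [0.6695, -0.0227, 0.0718]
tool_rot: [-0.0, 1.0, 0.014, 0.0]
contact_force: [0.5, -0.1, -0.2]
gripper_width: 0.262
grasp_force: 59.9
```

Call:
apply_moves([
  {"translation": [-0.02,0,0],"twist": 0,"hand": 0},
  {"translation": [-0.01,0,0],"twist": 0,"hand": 0},
])

```text
time: 12.95
tool_pos: [0.667, -0.0229, 0.0717]
tool_rot: [-0.0, 1.0, 0.014, 0.001]
contact_force: [2.9, 1.0, -3.2]
gripper_width: 0.262
grasp_force: 59.6
```

Call:
apply_moves([
  {"translation": [-0.02,0,0],"twist": 0,"hand": 0},
  {"translation": [-0.01,0,0],"twist": 0,"hand": 0},
  {"translation": [0,0,0],"twist": 0,"hand": 0},
])

```text
time: 13.25
tool_pos: [0.6654, -0.0231, 0.0725]
tool_rot: [0.0, 1.0, 0.014, 0.003]
contact_force: [6.8, -0.1, -4.5]
gripper_width: 0.259
grasp_force: 59.4
```

Call:
apply_moves([
  {"translation": [0,0,0.007],"twist": 0,"hand": 0},
  {"translation": [-0.02,0,0.005],"twist": 0,"hand": 0},
  {"translation": [0,0,0],"twist": 0,"hand": 0},
])

```text
time: 13.55
tool_pos: [0.6638, -0.0232, 0.0719]
tool_rot: [0.0, 1.0, 0.014, 0.004]
contact_force: [6.9, 0.6, -3.2]
gripper_width: 0.259
grasp_force: 59.6
```

Call:
apply_moves([
  {"translation": [-0.02,0,0],"twist": 0,"hand": 0},
  {"translation": [0,0,0],"twist": 0,"hand": 0},
])

```text
time: 13.75
tool_pos: [0.6616, -0.0233, 0.0718]
tool_rot: [0.0, 1.0, 0.014, 0.003]
contact_force: [5.8, -0.5, -2.7]
gripper_width: 0.263
grasp_force: 59.6
```

Call:
apply_moves([
  {"translation": [-0.02,0,0],"twist": 0,"hand": 0},
  {"translation": [-0.015,0,0],"twist": 0,"hand": 0},
  {"translation": [0,0,0],"twist": 0,"hand": 0},
])

```text
time: 14.05
tool_pos: [0.658, -0.0234, 0.0717]
tool_rot: [0.0, 1.0, 0.014, 0.003]
contact_force: [5.2, 0.4, -3.3]
gripper_width: 0.263
grasp_force: 59.6
```

Call:
apply_moves([
  {"translation": [-0.01,0,0],"twist": 0,"hand": 0},
  {"translation": [0,0,0],"twist": 0,"hand": 0},
])

```text
time: 14.25
tool_pos: [0.6568, -0.0234, 0.0716]
tool_rot: [0.0, 1.0, 0.014, 0.003]
contact_force: [4.8, -0.9, -2.2]
gripper_width: 0.258
grasp_force: 59.6
```

```bash
python3 -c "
from h import *
pol()"
```

```text
t 14.25 p [656.8 -23.4  71.6] yaw -88.42 F [ 4.8 -0.9 -2.2] w 0.258 g 59.6 zt [ 0.005 -0.    -1.   ]
radius 105.8 ang 1.94 toolx ang 1.58
```

Call:
apply_moves([
  {"translation": [0.21,0,0],"twist": 0,"hand": 0},
  {"translation": [0.21,0,0],"twist": 0,"hand": 0},
  {"translation": [-0.007,-0.148,-0.1],"twist": -1,"hand": 0},
  {"translation": [-0.007,-0.148,-0.1],"twist": -1,"hand": 0},
  {"translation": [-0.007,-0.148,0],"twist": -1,"hand": 0},
  {"translation": [-0.007,-0.148,0],"twist": -1,"hand": 0},
  {"translation": [-0.007,-0.148,0],"twist": -1,"hand": 0},
  {"translation": [-0.007,-0.148,0],"twist": -1,"hand": 0},
])

```text
time: 15.05
tool_pos: [0.6684, 0.0615, 0.0906]
tool_rot: [-0.0, 0.95, 0.311, -0.0]
contact_force: [-0.0, -1.3, -0.3]
gripper_width: 0.264
grasp_force: 59.9
```

Call:
apply_moves([
  {"translation": [-0.007,-0.148,0],"twist": -1,"hand": 0},
  {"translation": [-0.007,-0.148,0],"twist": -1,"hand": 0},
  {"translation": [-0.007,-0.148,0],"twist": -1,"hand": 0},
  {"translation": [-0.007,-0.148,0],"twist": -1,"hand": 0},
  {"translation": [-0.007,-0.148,0],"twist": -1,"hand": 0},
  {"translation": [-0.007,-0.148,0],"twist": -1,"hand": 0},
  {"translation": [-0.007,-0.148,0],"twist": -1,"hand": 0},
  {"translation": [-0.007,-0.148,0],"twist": -1,"hand": 0},
])

```text
time: 15.85
tool_pos: [0.5693, 0.1211, 0.0906]
tool_rot: [-0.0, 0.754, 0.656, -0.0]
contact_force: [-1.1, -0.5, 0.3]
gripper_width: 0.258
grasp_force: 59.9
```

Call:
apply_moves([
  {"translation": [-0.007,-0.148,0],"twist": -1,"hand": 0},
  {"translation": [-0.007,-0.148,0],"twist": -1,"hand": 0},
  {"translation": [-0.007,-0.148,0],"twist": -1,"hand": 0},
  {"translation": [-0.007,-0.148,0],"twist": -1,"hand": 0},
  {"translation": [-0.007,-0.148,0],"twist": -1,"hand": 0},
  {"translation": [-0.007,-0.148,0],"twist": -1,"hand": 0},
  {"translation": [-0.007,-0.148,0],"twist": -1,"hand": 0},
  {"translation": [-0.007,-0.148,0],"twist": -1,"hand": 0},
])

```text
time: 16.65
tool_pos: [0.4575, 0.0916, 0.0906]
tool_rot: [-0.0, 0.439, 0.898, -0.0]
contact_force: [0.3, -0.2, 0.0]
gripper_width: 0.267
grasp_force: 59.9
```

Call:
apply_moves([
  {"translation": [-0.007,-0.148,0],"twist": -1,"hand": 0},
  {"translation": [-0.007,-0.148,0],"twist": -1,"hand": 0},
  {"translation": [-0.007,-0.148,0],"twist": -1,"hand": 0},
  {"translation": [-0.007,-0.148,0],"twist": -1,"hand": 0},
  {"translation": [-0.007,-0.148,0],"twist": -1,"hand": 0},
  {"translation": [-0.007,-0.148,0],"twist": -1,"hand": 0},
  {"translation": [-0.007,-0.148,0],"twist": -1,"hand": 0},
  {"translation": [-0.007,-0.148,0],"twist": -1,"hand": 0},
])

```text
time: 17.45
tool_pos: [0.4009, -0.0091, 0.0907]
tool_rot: [-0.0, 0.055, 0.999, -0.0]
contact_force: [-0.6, -0.0, -1.2]
gripper_width: 0.259
grasp_force: 59.9
```

Call:
apply_moves([
  {"translation": [-0.007,-0.148,0],"twist": -1,"hand": 0},
  {"translation": [0,-0.06,0],"twist": -0.4,"hand": 0},
  {"translation": [-0.1,0,0],"twist": 0,"hand": 0},
  {"translation": [0,0,0],"twist": 0,"hand": 0},
])

```text
time: 17.85
tool_pos: [0.4108, -0.0294, 0.0911]
tool_rot: [0.0, -0.013, 1.0, -0.0]
contact_force: [-0.2, -0.1, -0.6]
gripper_width: 0.261
grasp_force: 59.9
```

```bash
python3 -c "
from h import *
pol()"
```

```text
t 17.85 p [410.8 -29.4  91.1] yaw 91.48 F [-0.2 -0.1 -0.6] w 0.261 g 59.9 zt [ 0. -0. -1.]
radius 140.2 ang -179.01 toolx ang -178.52
```

Call:
apply_moves([
  {"translation": [-0.15,0,0.15],"twist": 0,"hand": 0},
  {"translation": [0,0,0.045],"twist": 0,"hand": 0},
  {"translation": [0,0,0.005],"twist": 0,"hand": 0},
  {"translation": [0,0,0],"twist": 0,"hand": 0},
])

```text
time: 18.25
tool_pos: [0.4251, -0.0286, 0.0708]
tool_rot: [-0.0, -0.013, 1.0, -0.0]
contact_force: [0.1, -0.2, 0.9]
gripper_width: 0.262
grasp_force: 60.0
```

Call:
apply_moves([
  {"translation": [-0.03,0,0],"twist": 0,"hand": 0},
  {"translation": [-0.03,0,0],"twist": 0,"hand": 0},
  {"translation": [-0.01,0,0],"twist": 0,"hand": 0},
])

```text
time: 18.55
tool_pos: [0.4327, -0.0286, 0.0708]
tool_rot: [0.0, -0.013, 1.0, -0.0]
contact_force: [0.5, 0.1, 1.1]
gripper_width: 0.256
grasp_force: 60.0
```

Call:
apply_moves([
  {"translation": [-0.02,0,0],"twist": 0,"hand": 0},
  {"translation": [0,0,0],"twist": 0,"hand": 0},
])

```text
time: 18.75
tool_pos: [0.4347, -0.0285, 0.0708]
tool_rot: [0.0, -0.013, 1.0, -0.0]
contact_force: [1.1, 0.7, 0.8]
gripper_width: 0.258
grasp_force: 60.0
```

Call:
apply_moves([
  {"translation": [-0.02,0,0],"twist": 0,"hand": 0},
  {"translation": [0,0,0],"twist": 0,"hand": 0},
])

```text
time: 18.95
tool_pos: [0.4367, -0.0285, 0.0707]
tool_rot: [0.0, -0.013, 1.0, -0.0]
contact_force: [1.0, 0.7, 1.3]
gripper_width: 0.264
grasp_force: 60.1
```

Call:
apply_moves([
  {"translation": [-0.02,0,0],"twist": 0,"hand": 0},
  {"translation": [0,0,0],"twist": 0,"hand": 0},
])

```text
time: 19.15
tool_pos: [0.4387, -0.0284, 0.0707]
tool_rot: [0.0, -0.013, 1.0, -0.0]
contact_force: [0.3, 0.8, 1.6]
gripper_width: 0.258
grasp_force: 60.2
```

Call:
apply_moves([
  {"translation": [-0.02,0,0],"twist": 0,"hand": 0},
  {"translation": [0,0,0],"twist": 0,"hand": 0},
])

```text
time: 19.35
tool_pos: [0.4406, -0.0284, 0.0707]
tool_rot: [0.0, -0.013, 1.0, -0.0]
contact_force: [-0.9, -0.1, 2.7]
gripper_width: 0.263
grasp_force: 60.3
```

Call:
apply_moves([
  {"translation": [-0.02,0,0],"twist": 0,"hand": 0},
  {"translation": [0,0,0],"twist": 0,"hand": 0},
])

```text
time: 19.55
tool_pos: [0.4416, -0.0283, 0.0705]
tool_rot: [-0.001, -0.013, 1.0, 0.0]
contact_force: [-5.9, -0.4, 6.3]
gripper_width: 0.26
grasp_force: 60.7
```

Call:
apply_moves([
  {"translation": [-0.02,0,0],"twist": 0,"hand": 0},
  {"translation": [-0.02,0,0],"twist": 0,"hand": 0},
  {"translation": [0,0,0],"twist": 0,"hand": 0},
])

```text
time: 19.85
tool_pos: [0.4468, -0.0282, 0.0708]
tool_rot: [0.0, -0.013, 1.0, -0.0]
contact_force: [0.5, -0.7, 2.9]
gripper_width: 0.259
grasp_force: 60.2
```

Call:
apply_moves([
  {"translation": [-0.01,0,0],"twist": 0,"hand": 0},
  {"translation": [0,0,0],"twist": 0,"hand": 0},
])

```text
time: 20.05
tool_pos: [0.4478, -0.0282, 0.0708]
tool_rot: [0.0, -0.013, 1.0, -0.0]
contact_force: [-0.7, -0.3, 4.4]
gripper_width: 0.264
grasp_force: 60.3
```

```bash
python3 - <<'E'
from h import *
st()
a=cv2.imread('pics/scene0.png');b=grab_frame('scene')[:,:,::-1];k=get_calibration('scene')
p=w2px(k,[[0.551,-0.027,0.07]])[0].astype(int)
f=lambda i:cv2.resize(i[p[1]-35:p[1]+45,p[0]-40:p[0]+40],(400,400),interpolation=cv2.INTER_CUBIC)
cv2.imwrite('pics/c4.png',np.hstack([f(a),f(b)]))
E
```

```text
t 20.05 p [447.8 -28.2  70.8] yaw 91.5 F [-0.7 -0.3  4.4] w 0.264 g 60.3 zt [ 0.001 -0.    -1.   ]
```

View pics/c4.png

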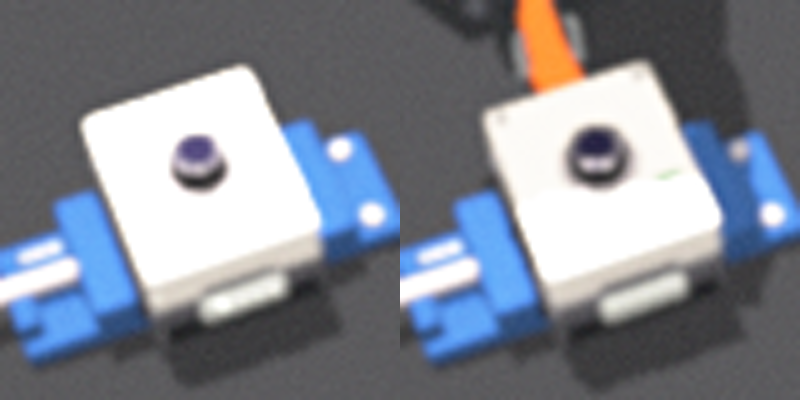

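The right crop shows the near edge clearly higher, with the lens moved from (200,160) to about (597,152). I'll push 1 mm more to confirm it has jumped.

Call:
apply_moves([
  {"translation": [-0.01,0,0],"twist": 0,"hand": 0},
  {"translation": [0,0,0],"twist": 0,"hand": 0},
])

```text
time: 20.3
tool_pos: [0.4486, -0.0282, 0.0707]
tool_rot: [0.0, -0.013, 1.0, -0.0]
contact_force: [-0.9, 0.7, 4.7]
gripper_width: 0.258
grasp_force: 60.4
```

Call:
apply_moves([
  {"translation": [0.23,0,0],"twist": 0,"hand": 0},
  {"translation": [0.23,0,0],"twist": 0,"hand": 0},
  {"translation": [-0.007,0.148,-0.1],"twist": 1,"hand": 0},
  {"translation": [-0.007,0.148,-0.1],"twist": 1,"hand": 0},
  {"translation": [-0.007,0.148,0],"twist": 1,"hand": 0},
  {"translation": [-0.007,0.148,0],"twist": 1,"hand": 0},
  {"translation": [-0.007,0.148,0],"twist": 1,"hand": 0},
  {"translation": [-0.007,0.148,0],"twist": 1,"hand": 0},
])

```text
time: 21.1
tool_pos: [0.4247, 0.0558, 0.0892]
tool_rot: [-0.001, 0.285, 0.959, -0.0]
contact_force: [0.0, -0.0, -0.3]
gripper_width: 0.261
grasp_force: 59.9
```

Call:
apply_moves([
  {"translation": [-0.007,0.148,0],"twist": 1,"hand": 0},
  {"translation": [-0.007,0.148,0],"twist": 1,"hand": 0},
  {"translation": [-0.007,0.148,0],"twist": 1,"hand": 0},
  {"translation": [-0.007,0.148,0],"twist": 1,"hand": 0},
  {"translation": [-0.007,0.148,0],"twist": 1,"hand": 0},
  {"translation": [-0.007,0.148,0],"twist": 1,"hand": 0},
  {"translation": [-0.007,0.148,0],"twist": 1,"hand": 0},
  {"translation": [-0.007,0.148,0],"twist": 1,"hand": 0},
])

```text
time: 21.9
tool_pos: [0.5203, 0.1205, 0.0889]
tool_rot: [-0.001, 0.636, 0.772, -0.001]
contact_force: [0.2, 0.6, -0.8]
gripper_width: 0.261
grasp_force: 59.9
```

Call:
apply_moves([
  {"translation": [-0.007,0.148,0],"twist": 1,"hand": 0},
  {"translation": [-0.007,0.148,0],"twist": 1,"hand": 0},
  {"translation": [-0.007,0.148,0],"twist": 1,"hand": 0},
  {"translation": [-0.007,0.148,0],"twist": 1,"hand": 0},
  {"translation": [-0.007,0.148,0],"twist": 1,"hand": 0},
  {"translation": [-0.007,0.148,0],"twist": 1,"hand": 0},
  {"translation": [-0.007,0.148,0],"twist": 1,"hand": 0},
  {"translation": [-0.007,0.148,0],"twist": 1,"hand": 0},
])

```text
time: 22.7
tool_pos: [0.6336, 0.0971, 0.0887]
tool_rot: [-0.001, 0.886, 0.464, -0.001]
contact_force: [-0.3, -0.7, -0.2]
gripper_width: 0.264
grasp_force: 59.9
```

Call:
apply_moves([
  {"translation": [-0.007,0.148,0],"twist": 1,"hand": 0},
  {"translation": [-0.007,0.148,0],"twist": 1,"hand": 0},
  {"translation": [-0.007,0.148,0],"twist": 1,"hand": 0},
  {"translation": [-0.007,0.148,0],"twist": 1,"hand": 0},
  {"translation": [-0.007,0.148,0],"twist": 1,"hand": 0},
  {"translation": [-0.007,0.148,0],"twist": 1,"hand": 0},
  {"translation": [-0.007,0.148,0],"twist": 1,"hand": 0},
  {"translation": [-0.007,0.148,0],"twist": 1,"hand": 0},
])

```text
time: 23.5
tool_pos: [0.6957, -0.0003, 0.0886]
tool_rot: [-0.0, 0.997, 0.082, -0.002]
contact_force: [0.3, -0.1, -0.4]
gripper_width: 0.26
grasp_force: 59.9
```

Call:
apply_moves([
  {"translation": [-0.007,0.148,0],"twist": 1,"hand": 0},
  {"translation": [0,0.059,0],"twist": 0.4,"hand": 0},
  {"translation": [-0.1,0,0],"twist": 0,"hand": 0},
  {"translation": [0,0,0],"twist": 0,"hand": 0},
])

```text
time: 23.9
tool_pos: [0.6867, -0.0204, 0.0888]
tool_rot: [-0.0, 1.0, 0.014, -0.002]
contact_force: [-0.0, -1.1, 0.0]
gripper_width: 0.258
grasp_force: 59.9
```

```bash
python3 -c "
from h import *
pol()"
```

```text
t 23.9 p [686.7 -20.4  88.8] yaw -88.36 F [-0.  -1.1  0. ] w 0.258 g 59.9 zt [-0.004  0.001 -1.   ]
radius 135.8 ang 2.77 toolx ang 1.64
```

Call:
apply_moves([
  {"translation": [-0.12,0.03,0.12],"twist": 0,"hand": 0},
  {"translation": [0,0,0.04],"twist": 0,"hand": 0},
  {"translation": [0,0,0.015],"twist": 0,"hand": 0},
  {"translation": [0,0,0],"twist": 0,"hand": 0},
])

```text
time: 24.3
tool_pos: [0.6769, -0.0237, 0.0727]
tool_rot: [-0.0, 1.0, 0.014, -0.0]
contact_force: [-0.2, -0.1, -0.9]
gripper_width: 0.256
grasp_force: 59.9
```

Call:
apply_moves([
  {"translation": [-0.03,0,0],"twist": 0,"hand": 0},
  {"translation": [-0.03,0,0],"twist": 0,"hand": 0},
  {"translation": [0,0,0],"twist": 0,"hand": 0},
])

```text
time: 24.6
tool_pos: [0.6708, -0.0242, 0.0733]
tool_rot: [0.0, 1.0, 0.014, 0.0]
contact_force: [-0.4, -0.0, -0.5]
gripper_width: 0.263
grasp_force: 59.9
```

Call:
apply_moves([
  {"translation": [-0.02,0,0],"twist": 0,"hand": 0},
  {"translation": [0,0,0],"twist": 0,"hand": 0},
])

```text
time: 24.8
tool_pos: [0.6687, -0.0243, 0.0731]
tool_rot: [0.0, 1.0, 0.014, -0.0]
contact_force: [0.1, 0.1, -0.5]
gripper_width: 0.26
grasp_force: 59.9
```

Call:
apply_moves([
  {"translation": [-0.02,0,0],"twist": 0,"hand": 0},
  {"translation": [0,0,0],"twist": 0,"hand": 0},
])

```text
time: 25.0
tool_pos: [0.6667, -0.0244, 0.073]
tool_rot: [-0.0, 1.0, 0.014, -0.0]
contact_force: [0.4, 0.0, -1.3]
gripper_width: 0.266
grasp_force: 59.9
```

Call:
apply_moves([
  {"translation": [-0.02,0,0],"twist": 0,"hand": 0},
  {"translation": [0,0,0],"twist": 0,"hand": 0},
])

```text
time: 25.2
tool_pos: [0.6646, -0.0244, 0.0729]
tool_rot: [-0.0, 1.0, 0.014, -0.0]
contact_force: [0.0, -0.1, -0.6]
gripper_width: 0.26
grasp_force: 59.9
```

Call:
apply_moves([
  {"translation": [0,0,0.012],"twist": 0,"hand": 0},
  {"translation": [-0.01,0,0],"twist": 0,"hand": 0},
  {"translation": [0,0,0],"twist": 0,"hand": 0},
])

```text
time: 25.5
tool_pos: [0.6637, -0.0244, 0.0716]
tool_rot: [-0.0, 1.0, 0.014, -0.0]
contact_force: [0.1, -0.2, -1.1]
gripper_width: 0.26
grasp_force: 59.9
```

Call:
apply_moves([
  {"translation": [-0.02,0,0],"twist": 0,"hand": 0},
  {"translation": [0,0,0],"twist": 0,"hand": 0},
])

```text
time: 25.7
tool_pos: [0.6617, -0.0245, 0.0718]
tool_rot: [-0.0, 1.0, 0.014, -0.0]
contact_force: [-0.5, -0.2, -1.6]
gripper_width: 0.259
grasp_force: 59.9
```

Call:
apply_moves([
  {"translation": [-0.02,0,0],"twist": 0,"hand": 0},
  {"translation": [0,0,0],"twist": 0,"hand": 0},
])

```text
time: 25.9
tool_pos: [0.6596, -0.0246, 0.0718]
tool_rot: [-0.0, 1.0, 0.014, -0.0]
contact_force: [-0.4, -0.0, 0.0]
gripper_width: 0.26
grasp_force: 59.9
```

Call:
apply_moves([
  {"translation": [-0.02,0,0],"twist": 0,"hand": 0},
  {"translation": [0,0,0],"twist": 0,"hand": 0},
])

```text
time: 26.1
tool_pos: [0.6578, -0.0246, 0.0716]
tool_rot: [-0.0, 1.0, 0.014, 0.0]
contact_force: [0.3, 0.3, -1.9]
gripper_width: 0.263
grasp_force: 59.7
```

Call:
apply_moves([
  {"translation": [-0.02,0,0],"twist": 0,"hand": 0},
  {"translation": [0,0,0],"twist": 0,"hand": 0},
])

```text
time: 26.3
tool_pos: [0.6555, -0.0247, 0.0717]
tool_rot: [-0.0, 1.0, 0.014, -0.0]
contact_force: [0.0, -0.4, -0.2]
gripper_width: 0.258
grasp_force: 59.8
```

Call:
apply_moves([
  {"translation": [-0.02,0,0],"twist": 0,"hand": 0},
  {"translation": [0,0,0],"twist": 0,"hand": 0},
])

```text
time: 26.5
tool_pos: [0.6536, -0.0247, 0.0718]
tool_rot: [0.0, 1.0, 0.014, -0.0]
contact_force: [-0.1, 0.8, -1.0]
gripper_width: 0.261
grasp_force: 59.8
```

Call:
apply_moves([
  {"translation": [-0.015,0,0],"twist": 0,"hand": 0},
  {"translation": [0,0,0],"twist": 0,"hand": 0},
])

```text
time: 26.7
tool_pos: [0.6522, -0.0248, 0.0719]
tool_rot: [0.0, 1.0, 0.014, -0.0]
contact_force: [-0.0, -0.1, -0.5]
gripper_width: 0.264
grasp_force: 59.8
```

```bash
cat >> h.py <<'E'
def show(out):
    a=cv2.imread('pics/scene0.png');b=grab_frame('scene')[:,:,::-1];k=get_calibration('scene')
    cv2.imwrite(out.replace('.png','_raw.png'),b)
    t=np.radians(1.5);Y=np.array([-np.cos(t),-np.sin(t)]);X=np.array([Y[1],-Y[0]])
    p=w2px(k,[[0.551,-0.027,0.07]])[0].astype(int);o=[]
    for im,h in((a,0),(b,.009)):
        g=cv2.resize(np.ascontiguousarray(im)[p[1]-35:p[1]+45,p[0]-40:p[0]+40],(400,400),interpolation=cv2.INTER_CUBIC)
        for z in (.045+h,.075+h):
            q=[[*(C+X*sx*.045+Y*sy*.054),z] for sx,sy in((1,1),(1,-1),(-1,-1),(-1,1))]
            cv2.polylines(g,[((w2px(k,q)-p+[40,35]+.5)*5).astype(int)],True,(0,0,255),1)
        o.append(g)
    cv2.imwrite(out,np.hstack(o))
E
python3 -c "
from h import *
show('pics/c5.png')"
```

```text
(no output)
```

View pics/c5.png

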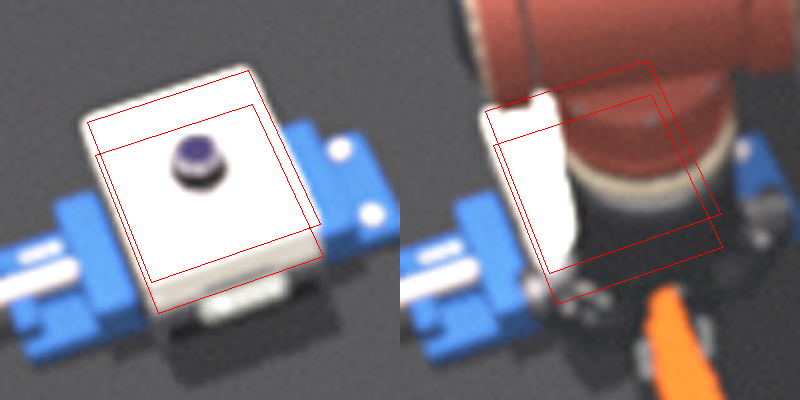

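The arm hides part of it, but the far-left corner of the white top, around (548,275), lies on the outline drawn 9 mm raised. There is also no push force left, so the far side has jumped. I'll withdraw and lay the wedge down to the left of the vice.

Call:
apply_moves([
  {"translation": [0.25,0,0],"twist": 0,"hand": 0},
  {"translation": [0.25,0,0],"twist": 0,"hand": 0},
  {"translation": [0,-0.4,-0.15],"twist": 0,"hand": 0},
  {"translation": [-0.1,-0.4,0],"twist": 0,"hand": 0},
  {"translation": [-0.15,-0.4,0],"twist": 0,"hand": 0},
  {"translation": [-0.15,-0.4,0],"twist": 0,"hand": 0},
  {"translation": [0,-0.4,0],"twist": 0,"hand": 0},
  {"translation": [0,0,0],"twist": 0,"hand": 0},
])

```text
time: 27.55
tool_pos: [0.6558, 0.18, 0.087]
tool_rot: [-0.001, 1.0, 0.016, 0.0]
contact_force: [-0.0, -0.5, -0.8]
gripper_width: 0.26
grasp_force: 59.9
```

```bash
python3 -c "
from h import *
st();show('pics/c6.png')"
```

```text
t 27.55 p [655.8 180.   87. ] yaw -88.11 F [-0.  -0.5 -0.8] w 0.26 g 59.9 zt [ 0.     0.002 -1.   ]
```

View pics/c6.png

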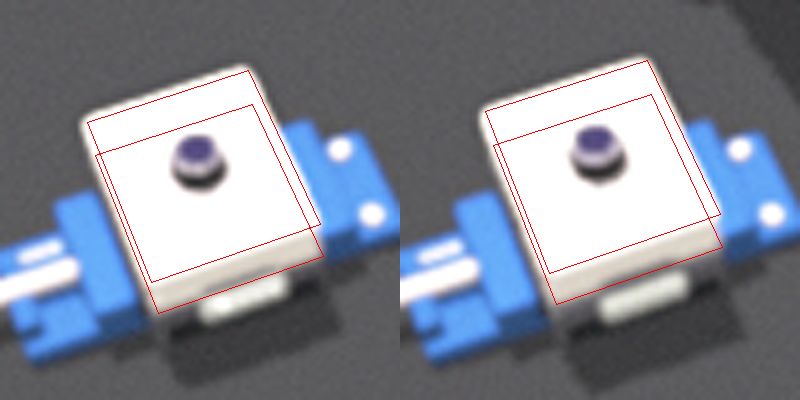

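Both edges lie on the outline drawn 9 mm raised (near corner (647,60), far corner (555,300)), so the front is level and loose. I'll lay the wedge down.

Call:
apply_moves([
  {"translation": [0,0,0.35],"twist": 0,"hand": 0},
  {"translation": [0,0,0.2],"twist": 0,"hand": 0},
  {"translation": [0,0,0.04],"twist": 0,"hand": 0},
  {"translation": [0,0,0.01],"twist": 0,"hand": 0},
  {"translation": [0,0,0],"twist": 0,"hand": 0},
])

```text
time: 28.1
tool_pos: [0.6576, 0.1748, 0.0277]
tool_rot: [-0.0, 1.0, 0.014, 0.001]
contact_force: [0.7, 0.2, 0.1]
gripper_width: 0.26
grasp_force: 61.4
```

```bash
python3 -c "
from h import *
st()"
```

```text
t 28.1 p [657.6 174.8  27.7] yaw -88.45 F [0.7 0.2 0.1] w 0.26 g 61.4 zt [ 0.001  0.    -1.   ]
```

Call:
apply_moves([
  {"translation": [0,0,0],"twist": 0,"hand": 1},
  {"translation": [0,0,0],"twist": 0,"hand": 1},
  {"translation": [0,0,0],"twist": 0,"hand": 1},
  {"translation": [0,0,0],"twist": 0,"hand": 1},
  {"translation": [0,0,-0.15],"twist": 0,"hand": 1},
  {"translation": [0,0,-0.4],"twist": 0,"hand": 1},
  {"translation": [0,0,-0.45],"twist": 0,"hand": 1},
  {"translation": [0,0,-0.45],"twist": 0,"hand": 1},
])

```text
time: 28.9
tool_pos: [0.6566, 0.1755, 0.1743]
tool_rot: [-0.0, 1.0, 0.014, 0.0]
contact_force: [0.3, 0.1, 1.2]
gripper_width: 1.001
grasp_force: 0.0
```

Call:
apply_moves([
  {"translation": [-0.22,0.4,0],"twist": 0,"hand": 1},
  {"translation": [-0.22,0.4,0],"twist": 0,"hand": 1},
  {"translation": [-0.22,0.4,0],"twist": 0,"hand": 1},
  {"translation": [-0.22,0.4,0],"twist": 0,"hand": 1},
  {"translation": [-0.23,0.4,0],"twist": 0,"hand": 1},
  {"translation": [0,0,0],"twist": 0,"hand": 1},
])

```text
time: 29.5
tool_pos: [0.5497, -0.0313, 0.1729]
tool_rot: [0.001, 1.0, 0.011, 0.0]
contact_force: [0.8, -0.5, 0.8]
gripper_width: 0.999
grasp_force: 0.0
```

```bash
python3 - <<'E'
from h import *
st([.551,-.027,.114])
k=get_calibration('wrist');im=grab_frame('wrist');print(k['pose'][:3,3] if hasattr(k['pose'],'shape') else [r[3] for r in k['pose']])
r=regions_of('wrist','front')
for x in r[:2]: print(x['score'],x['pixels'].sum(),rect(k,x['pixels'],.084))
b=np.ascontiguousarray(im[:,:,::-1])
t=np.linspace(0,6.28,40)
u=w2px(k,np.c_[.551+.0155*np.cos(t),-.027+.0155*np.sin(t),0*t+.102]).astype(int)
cv2.polylines(b,[u],True,(0,255,0),1)
cv2.imwrite('pics/w2.png',b)
E
```

```text
t 29.5 p [549.7 -31.3 172.9] yaw -88.7 F [ 0.8 -0.5  0.8] w 0.999 g 0.0 zt [ 0.    -0.002 -1.   ]
tool delta [ 0.014 -0.043  0.589]
[ 0.61800855 -0.02972397  0.29359488]
0.79 15994 (array([551.5, -27.6]), array([109.4,  90. ]), 1.3)
```

View pics/w2.png

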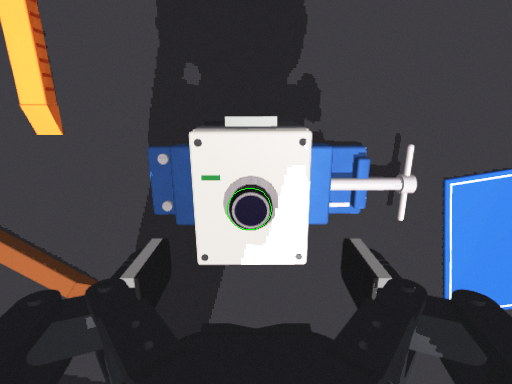

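The lens mount at (250,208) matches the predicted circle, the front is centred at (551.5, -27.6) mm, and the wedge lies flat at (30,70). I'll descend and grasp the mount.

Call:
apply_moves([
  {"translation": [0.015,-0.04,0.3],"twist": 0,"hand": 1},
  {"translation": [0,0,0.2],"twist": 0,"hand": 1},
  {"translation": [0,0,0.09],"twist": 0,"hand": 1},
  {"translation": [0,0,0],"twist": 0,"hand": 0},
  {"translation": [0,0,0],"twist": 0,"hand": 0},
  {"translation": [0,0,0],"twist": 0,"hand": 0},
  {"translation": [0,0,0],"twist": 0,"hand": 0},
  {"translation": [0,0,0],"twist": 0,"hand": 0},
])

```text
time: 30.4
tool_pos: [0.5541, -0.0249, 0.1149]
tool_rot: [0.002, 1.0, 0.014, 0.002]
contact_force: [-0.7, -3.9, 4.8]
gripper_width: 0.329
grasp_force: 58.8
```

Call:
apply_moves([
  {"translation": [0,0,0],"twist": 0,"hand": 0},
  {"translation": [0,0,0],"twist": 0,"hand": 0},
  {"translation": [0,0,0],"twist": 0,"hand": 0},
])

```text
time: 30.7
tool_pos: [0.5541, -0.0249, 0.1149]
tool_rot: [0.001, 1.0, 0.014, 0.002]
contact_force: [-0.2, -5.4, 5.4]
gripper_width: 0.322
grasp_force: 58.9
```

Call:
apply_moves([
  {"translation": [0,0,-0.05],"twist": 0,"hand": 0},
  {"translation": [0,0,-0.1],"twist": 0,"hand": 0},
  {"translation": [0,0,-0.2],"twist": 0,"hand": 0},
  {"translation": [0,0,-0.3],"twist": 0,"hand": 0},
  {"translation": [-0.05,0.2,0],"twist": 0,"hand": 0},
  {"translation": [-0.08,0.35,0],"twist": 0,"hand": 0},
  {"translation": [-0.1,0.4,0],"twist": 0,"hand": 0},
  {"translation": [-0.1,0.4,0],"twist": 0,"hand": 0},
])

```text
time: 31.5
tool_pos: [0.5231, -0.1598, 0.1779]
tool_rot: [-0.001, 1.0, 0.014, 0.0]
contact_force: [1.0, -0.1, -1.4]
gripper_width: 0.323
grasp_force: 59.6
```

Call:
apply_moves([
  {"translation": [-0.1,0.4,0],"twist": 0,"hand": 0},
  {"translation": [-0.1,0.4,0],"twist": 0,"hand": 0},
  {"translation": [-0.1,0.4,0],"twist": 0,"hand": 0},
  {"translation": [-0.05,0.25,0],"twist": 0,"hand": 0},
  {"translation": [-0.02,0.15,0],"twist": 0,"hand": 0},
  {"translation": [0,0,0],"twist": 0,"hand": 0},
])

```text
time: 32.1
tool_pos: [0.4908, -0.3214, 0.1777]
tool_rot: [-0.0, 1.0, 0.013, 0.0]
contact_force: [-0.2, -0.4, -1.4]
gripper_width: 0.326
grasp_force: 59.7
```

```bash
python3 - <<'E'
from h import *
st([.491,-.322,.0655])
for c in ['top','scene']:
    grab_frame(c);k=get_calibration(c);x=regions_of(c,'front')
    print(c,[(round(r['score'],2),np.round(r['point'],3)) for r in recognise(c,'front')][:2], rect(k,x[0]['pixels'],.14) if x else None)
E
```

```text
t 32.1 p [ 490.8 -321.4  177.7] yaw -88.54 F [-0.2 -0.4 -1.4] w 0.326 g 59.7 zt [ 0.     0.001 -1.   ]
tool delta [1.000e-03 7.000e-03 1.122e+00]
top [(0.77, array([ 0.511, -0.297,  0.148]))] (array([ 488.8, -311.8]), array([113.7,  92.2]), 177.8)
scene [(0.81, array([ 0.516, -0.312,  0.148]))] (array([ 495. , -317.9]), array([133.5,  96.9]), 2.4)
```

Front half in hand (load -1.4 N beyond zero drift); it is visible in the gripper. I'll lower it onto the mat.

Call:
apply_moves([
  {"translation": [0,0,0.4],"twist": 0,"hand": 0},
  {"translation": [0,0,0.4],"twist": 0,"hand": 0},
  {"translation": [0,0,0.2],"twist": 0,"hand": 0},
  {"translation": [0,0,0.08],"twist": 0,"hand": 0},
  {"translation": [0,0,0.03],"twist": 0,"hand": 0},
  {"translation": [0,0,0.01],"twist": 0,"hand": 0},
  {"translation": [0,0,0],"twist": 0,"hand": 0},
])

```text
time: 33.1
tool_pos: [0.4921, -0.321, 0.0675]
tool_rot: [0.001, 1.0, 0.014, 0.001]
contact_force: [0.3, 0.3, -2.1]
gripper_width: 0.322
grasp_force: 59.7
```

Call:
apply_moves([
  {"translation": [0,0,0.015],"twist": 0,"hand": 0},
  {"translation": [0,0,0.01],"twist": 0,"hand": 0},
  {"translation": [0,0,0],"twist": 0,"hand": 0},
])

```text
time: 33.4
tool_pos: [0.4922, -0.3217, 0.0661]
tool_rot: [0.001, 1.0, 0.014, 0.001]
contact_force: [-2.7, -0.5, 5.7]
gripper_width: 0.325
grasp_force: 60.5
```

Contact with the mat (5.7 N). I'll release and retreat upward.

Call:
apply_moves([
  {"translation": [0,0,0],"twist": 0,"hand": 1},
  {"translation": [0,0,0],"twist": 0,"hand": 1},
  {"translation": [0,0,0],"twist": 0,"hand": 1},
  {"translation": [0,0,0],"twist": 0,"hand": 1},
  {"translation": [0,0,-0.1],"twist": 0,"hand": 1},
  {"translation": [0,0,-0.4],"twist": 0,"hand": 1},
  {"translation": [0,0,-0.45],"twist": 0,"hand": 1},
  {"translation": [0,0,-0.45],"twist": 0,"hand": 1},
])

```text
time: 34.2
tool_pos: [0.4907, -0.3201, 0.2051]
tool_rot: [-0.0, 1.0, 0.014, -0.0]
contact_force: [0.2, -1.6, 0.8]
gripper_width: 0.998
grasp_force: 0.0
```

Call:
apply_moves([
  {"translation": [-0.2,-0.4,0],"twist": 0,"hand": 1},
  {"translation": [-0.2,-0.4,0],"twist": 0,"hand": 1},
  {"translation": [-0.2,-0.4,0],"twist": 0,"hand": 1},
  {"translation": [-0.2,-0.4,0],"twist": 0,"hand": 1},
  {"translation": [0,0,0],"twist": 0,"hand": 1},
])

```text
time: 34.7
tool_pos: [0.4045, -0.1591, 0.2029]
tool_rot: [-0.001, 1.0, 0.016, -0.0]
contact_force: [0.9, -0.2, 0.4]
gripper_width: 1.004
grasp_force: 0.0
```

```bash
python3 - <<'E'
from h import *
st();o=[]
for c in ['top','scene']:
    im=grab_frame(c);k=get_calibration(c);b=np.ascontiguousarray(im[:,:,::-1])
    for q in ['front','mat','wedge','objective','puck','slidebox']:
        print(c,q,[(round(r['score'],2),np.round(r['point'],3).tolist()) for r in recognise(c,q)][:4])
    o.append(cv2.resize(b,(400,300)) if c=='top' else cv2.resize(b[100:350,40:373],(400,300)))
cv2.imwrite('pics/end.png',np.hstack(o))
E
```

```text
t 34.7 p [ 404.5 -159.1  202.9] yaw -88.22 F [ 0.9 -0.2  0.4] w 1.004 g 0.0 zt [-0.     0.001 -1.   ]
top front [(0.68, [0.489, -0.314, 0.035]), (0.68, [0.551, -0.034, 0.041])]
top mat [(0.65, [0.492, -0.326, 0.006])]
top wedge [(0.88, [0.459, 0.482, 0.014]), (0.87, [0.659, 0.173, 0.016]), (0.77, [0.617, 0.44, 0.018])]
top objective [(0.53, [0.772, 0.208, 0.031])]
top puck [(0.39, [0.765, -0.216, 0.02])]
top slidebox [(0.95, [0.796, -0.007, 0.024])]
scene front [(0.85, [0.506, -0.314, 0.037]), (0.32, [0.666, 0.17, 0.019])]
scene mat [(0.39, [0.778, -0.219, 0.02])]
scene wedge [(0.87, [0.668, 0.17, 0.016]), (0.66, [0.449, 0.202, 0.014]), (0.6, [0.618, 0.44, 0.015]), (0.58, [0.467, 0.479, 0.016])]
scene objective [(0.2, [0.562, -0.041, 0.038])]
scene puck [(0.5, [0.777, -0.219, 0.018])]
scene slidebox [(0.92, [0.795, -0.008, 0.024])]
```

View pics/end.png

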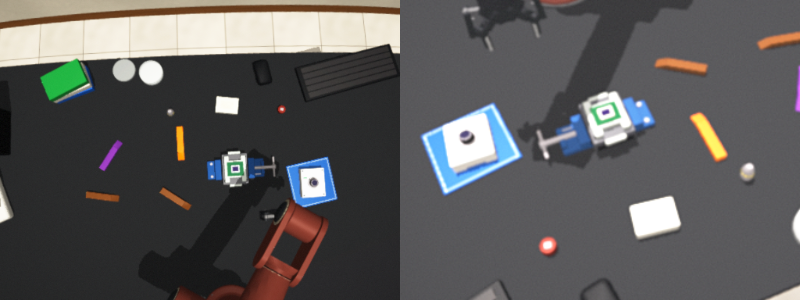

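The front half stands upright in the middle of the mat at (313,182). The wedge lies flat at (180,143), and the objective (170,112), puck (282,109) and slide box (227,105) are where they were.

```bash
python3 -c "
from plant import *
print(job_done())"
```

```text
the job is handed in; nothing more can be done
None
```

The front half was pried loose evenly and stands upright in the middle of the blue mat, the wedge lies flat on the bench, the bystanders show no movement in the last pictures, and the job was handed in at about 35 s; no verdict was returned.

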